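# Close and lock the slip-casting mould press

### The arm

A 6-joint arm with a two-finger parallel gripper is mounted at the origin on the work surface. World frame = base frame: x ahead of the robot, y to its left, z up, the work surface at z = 0. Lengths are in m, angles in degrees, forces in N, time in s.
With the tool pointing down it reaches from about 0.25 to 0.725 m from the base axis. Payload 9.7 kg.
Tool frame: the origin (TCP) lies midway between the tips of the shut fingers; the grasp point (between the pads) lies 19 mm behind it; y points along the fingers, x is the direction in which the jaws open and shut, and the axes are right-handed (so a half turn about y gives the same grasp; the last joint's range is limited). The gripper opens to 85 mm and grips with 20 to 120 N. Pads are 22 mm wide; open, the fingers measure 114 mm over their backs; the gripper's body (76 mm by 85 mm) begins 54 mm behind the grasp point. The pads swing forward as they close: fully open they stand 13 mm farther back than shut.
Start: joints at [70.417, 4.979, 10.078, 95.1, 0, 90], TCP at [0.184, 0.518, 0.205] pointing down, gripper open.
Joint ranges: [-179.16, 179.16], [-48.56, 103.87], [-65.8, 70.77], [-126.05, 130.52], [-82.76, 87.17], [-180, 180]. Speed limits (degrees/s): [127.2, 127.2, 147.25, 180, 180, 180].

### API

Orientations are given as [roll, pitch, yaw] about the fixed x, y, z axes, in that order (R = Rz(yaw) Ry(pitch) Rx(roll)).
In Python, from workcell import get_obs, camera, job_done gives the robot as it stands.
- The arm moves only by the tool play_rows, never from a script. Its argument "moves" is a list of rows, each a list of 3 entries, a list of its own where there are three numbers: the turn, a rotation vector about the tool's x, y, z in degrees, then the shift along the tool's x, y, z in m, then the opening in per cent of the stroke, from 0 (shut) to 100 (fully open). A call has exactly 5 rows; each row is the pose to reach, as a shift and turn from the pose commanded when the call began, along the tool's axes at that moment; what a row does not reach only later rows make up. A row lasts 1/10 s, in which the tool goes at most 50 mm and 8.59 degrees, less where a joint would pass 70% of its speed; a pose out of reach is approached as far as the arm can. A call with a gripper value outside its range is refused whole. The fingers move at their own pace and stop on an object; "grip_force" is the grip in N (left out, the last holds). Time passes only in rows, so rows that repeat a pose let the fingers close, or fill a call up. It gives the time, the measured TCP pose, the force and the opening at its end, in the units of the state.
- get_obs(): the state, without advancing time (a new reading comes with each control period).
- camera(name): name is "scene" or "top" or "wrist"; returns a dict with "img" (480x640x3 uint8, red, green, blue), "fov_y" (degrees; the focal length in pixels is half the picture's height over the tangent of half this angle, whatever the lens; pixels are square), "cx", "cy" (the principal point, pixels), "world_from_camera" (4x4, takes a point from camera to world coordinates). Camera axes: x right, y up, looking along -z (the intrinsics and any distortion apply to the point x, -y, -z); pixel columns grow to the right and rows downward; lengths in m; the calibration is good to about 2 mm. A picture is of the moment at which its call begins. There is no depth.
- job_done(): hands the job in, once; it reports no verdict.
The state is a dict: "time": time; "q": joint angles; "qd": joint speeds; "joint_efforts": joint torques, N m; "ee_pos": TCP position; "tcp_rot": TCP orientation; "wrist_force": force on the tool from outside, world axes, zero at the start; "torque": the same for the moment, N m; "opening": finger opening in m.
Only numpy, scipy, OpenCV 4.12 (cv2) and the standard library are available. Lean on these libraries where they do the work, as an engineer would, in place of code of your own. Each camera call takes 0.05 s, during which the arm holds its last target.

### The job

Close the plaster mould in the casting press: swing the red-knobbed cam lever right over, forward, to its stop so that the cam's low side faces the carriage roller, push the carriage forward by its wooden palm board until the two mould halves meet (do not slam them), then swing the lever fully back so that the cam locks behind the roller. Only push with the fingertips or the outside of the fingers - do not take the knob, lever, mould or carriage between the fingers, and lift nothing - and leave the jars, pots and tools around the press where they are.

Things in the scene. Friction and masses are not known exactly. Their poses are not given: they have to be found in the camera images.
- press: the fixed mould press: green base plate 320 x 250 x 12 mm (x by y by z) bolted to the table; its origin is on the table, 40 mm to the -y side of the plate's centre, under the carriage's middle line. Its x axis is the closing direction (forward, roughly away from the robot), y points to the cam side, z up. A fixed upright platen (130 mm wide, top 157 mm above the table) with the fixed plaster half stands at its +x end, x = 80 to 155 mm.
- carriage (a joint): travel of the carriage along the press's +x, m: 0 drawn right back, 0.0775 home, where the halves meet (rigid stop). Moving it takes about 4 N; it stays where it is left. While the cam is locked, the roller meets the cam's nose at about 0.02 and it goes no further; with the cam low it runs free all the way.
- palm_board (a point): centre of the push area on the rear (-x) face of the wooden palm board (100 mm wide, 70 mm high, 80 to 150 mm above the table) fixed to the back of the moving green platen (130 mm wide, 15 mm thick, top 159 mm above the table); this point is 125 mm above the table and moves with the carriage; its x axis is the push direction. From this face forward to the mating face of the moving plaster half it is 70 mm. Nothing higher than 60 mm above the table stands behind it.
- cam (a joint): angle of the cam lever, rad: 0 locked (nose of the cam, marked with a red dot, towards the carriage roller; lever leaning back), 1.9 cam at its low point (lever leaning forward); both are rigid stops. It turns clockwise seen from above as the value grows. About 0.2 N m turns it (2 N at the knob); it stays where it is left.
- lever_knob (a point): middle of the upright red knob on the end of the cam lever: a cylinder 24 mm in diameter, 80 to 135 mm above the table, this point 108 mm above the table; it swings at 100 mm from the pivot. Its x axis points outward along the lever from the pivot, which in the press's frame is at 145 degrees from the press's x axis when locked and 36 degrees at the low point (it swings past the press's +y side). The lever bar below it is 18 mm wide, its top 77 mm above the table.
- cam_pivot (a point): centre of the cam's vertical pivot, fixed on the press 10 mm to +x and 124 mm to +y of its origin, 52 mm above the table; hub and pivot reach up to 90 mm above the table
- mug: bisque mug, 72 mm across, 85 mm high, origin under its foot; leave alone
- glaze_jar: red glaze jar, 60 mm across, 100 mm high, origin under its foot; leave alone
- slip_jar: grey-blue jar with black cap, 64 mm across, 90 mm high, origin under its foot; leave alone
- bowl: dark grey bowl, 110 mm across, 50 mm high, origin under its foot; leave alone
- brush: brush lying on the table, along its x axis; leave alone
- modelling_tool: modelling spatula, 180 mm, lying on the table along its x axis; leave alone
- tool_pot: terracotta pot of tools, 84 mm across, about 200 mm high with the tools, origin under its foot; leave alone

How it is judged (in metres and radians):
On the way, in this order (a step that is already met when the one before it is completed fails the run):
1. the cam is turned to its low point (lever fully forward) while the carriage is still back (value of joint cam above 1.65 rad and value of joint carriage below 0.03 m), for 0.2 s.
2. with the cam low, the carriage is pushed home and the halves meet (value of joint carriage above 0.0745 m and value of joint cam above 1.2 rad), for 0.2 s.
At the end, for the whole second after the job is handed in: The mould halves are together (gap under 3 mm), the cam lever is back at its locked stop (within 0.15 rad) with the cam behind the roller, all at rest, and the bystanders are within 30 mm of where they stood (value of joint carriage above 0.0745 m and value of joint cam below 0.15 rad and velocity of joint carriage below 0.01 m/s and velocity of joint cam between -0.05 and 0.05 rad/s and distance of each of mug, glaze_jar, slip_jar, bowl, brush, modelling_tool, tool_pot from where it was at the start of the episode below 0.03 m); the robot touches nothing.
It fails at once if the knob or the lever was taken between the fingers (x of the grasp point in the frame of lever_knob between -0.085 and 0.011 m and y of the grasp point in the frame of lever_knob between -0.009 and 0.009 m and z of the grasp point in the frame of lever_knob below 0.027 m).
It fails at once if the carriage or its mould half was taken between the fingers (x of the grasp point in the frame of palm_board between 0.003 and 0.067 m and y of the grasp point in the frame of palm_board between -0.06 and 0.06 m and z of the grasp point in the frame of palm_board below 0.03 m).
It fails at once if the mould halves were slammed together (carriage faster than 0.3 m/s) (velocity of joint carriage above 0.3 m/s).
It fails at once if a bystander was lifted, carried, knocked over or pushed more than 30 mm (distance of any of mug, glaze_jar, slip_jar, bowl, brush, modelling_tool, tool_pot from where it was at the start of the episode above 0.03 m or angle between any of mug, glaze_jar, slip_jar, bowl, tool_pot's own z axis and vertical above 0.5 rad).
It also fails if it takes over 67 s, if anything falls off the work surface, if the arm or the gripper's body presses on something with over 40 N, if the wrist force passes 120 N, or if a joint passes its speed limit or range.

## Working session

There is one attempt and no reset: what is moved stays moved. The work goes in short steps, Python scripts to look and compute and a tool call to move; the robot and the scene stay as the last step left them, time stands still between calls to the robot, and variables do not carry over. Pictures are saved under pics/ and viewed, and the job is handed in when it is done.

Besides the shell and the picture viewer there is one more tool, called after "Emit:" as name([rows], argument=value, ...), one row to a line, values as JSON. play_rows: Moves the arm, as the interface text tells. Its arguments: {"type":"object","properties":{"moves":{"type":"array"},"grip_force":{"type":"number"}},"required":["moves"]}

```bash
mkdir -p pics; ls; python3 - <<'E'
from workcell import get_obs, camera
import cv2
print(get_obs())
for n in ["scene","top","wrist"]:
    c=camera(n); print(n,c["fov_y"],c["cx"],c["cy"],c["world_from_camera"].tolist() if hasattr(c["world_from_camera"],'tolist') else c["world_from_camera"],[k for k in c])
    cv2.imwrite(f"pics/{n}0.png",c["img"][:,:,::-1])
E
```

```text
pics
{'time': 0.0, 'q': array([ 7.04172411e+01,  5.01109666e+00,  1.00335531e+01,  9.51014240e+01,
       -5.26669016e-04,  9.00005461e+01]), 'qd': array([ 0.14366663, -0.06532135,  0.02072106,  0.02550195,  0.0166382 ,
        0.00818685]), 'joint_efforts': array([ 3.47617126e-03, -5.20392931e+01,  4.64799750e+01,  1.64512015e-02,
        1.61510720e-04,  4.92988647e-06]), 'ee_pos': array([0.18424958, 0.51791751, 0.20427508]), 'tcp_rot': array([-9.00005274e+01,  7.89675047e-02,  7.04166950e+01]), 'wrist_force': array([-0.42132024,  0.07304   , -0.16351768]), 'torque': array([-0.03008952, -0.01385717, -0.01112572]), 'opening': 0.08565326092670306}
scene 50.991492087868224 324.7654175124314 233.13245298588083 [[-0.838624081487749, -0.30110873077492767, 0.4539197971007009, 1.1823839853237508], [0.5446872152238265, -0.47128369793089875, 0.6936912235543203, 0.9821609784348366], [0.00504851666751357, 0.8289904754070999, 0.559239934342826, 0.9186831391626056], [0.0, 0.0, 0.0, 1.0]] ['img', 'fov_y', 'cx', 'cy', 'world_from_camera']
top 54.46211227557813 318.07937318404436 229.98221204115936 [[0.02424419192359276, 0.9942608959586688, -0.1041992798700509, 0.381929433947794], [-0.9993766294222709, 0.026779796142854743, 0.023004240546650883, -0.004024816001203402], [0.02566265228991408, 0.10357660588188984, 0.9942903574869036, 1.215211129771059], [0.0, 0.0, 0.0, 1.0]] ['img', 'fov_y', 'cx', 'cy', 'world_from_camera']
wrist 68.49145685333902 311.5152786491043 242.3180752107802 [[0.3357019413392103, -0.89240401889588, -0.3015282302531004, 0.10691680447178849], [0.941966004908746, 0.31733655430558294, 0.10953335974814112, 0.5467435390976533], [-0.002062080828029986, -0.3207999039275746, 0.9471447457821414, 0.37328928819571905], [0.0, 0.0, 0.0, 1.0]] ['img', 'fov_y', 'cx', 'cy', 'world_from_camera']
```

View pics/scene0.png

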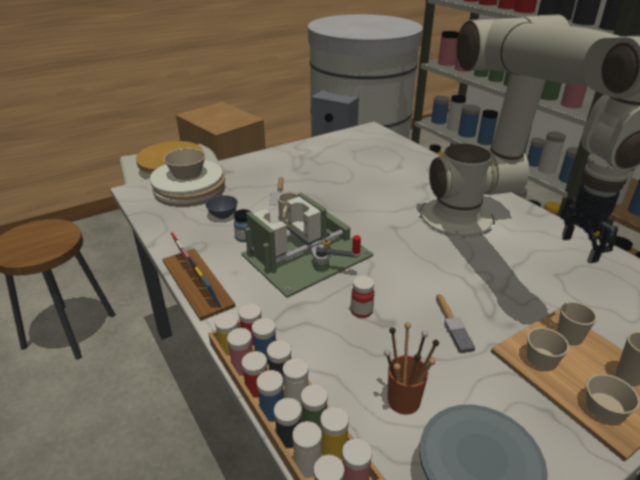

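View pics/top0.png

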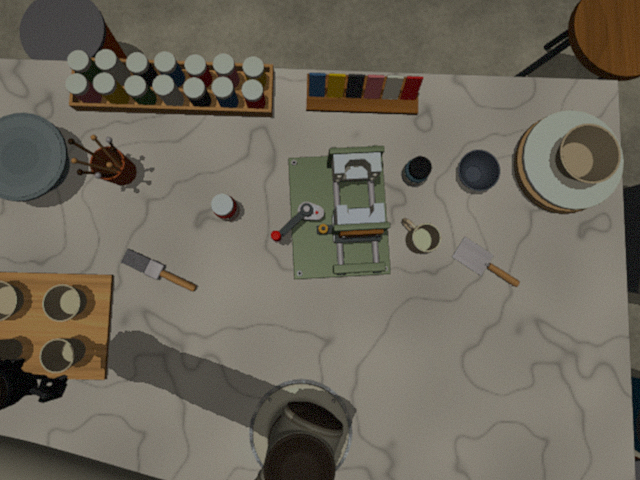

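View pics/wrist0.png

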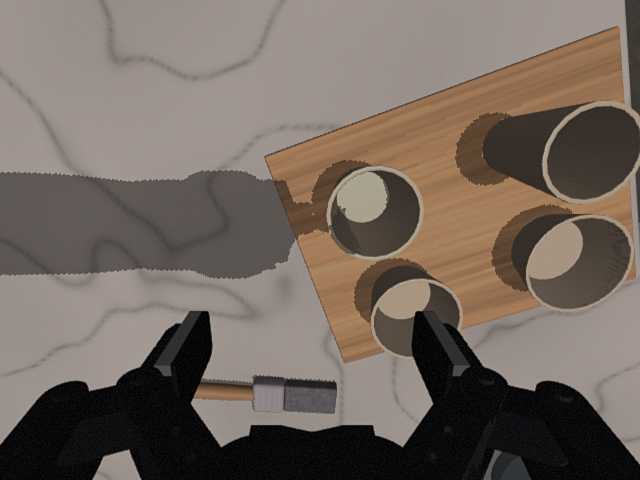

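The top view shows the press: the plate spans about cols 290–388, rows 152–278. The red knob is at (276,236), the pivot at (306,211) and the palm board at about (360,232). The mug is just to the right at (422,238), and the red jar is at (224,207).

```bash
cat > h.py <<'E'
import numpy as np, cv2
def K(c):
    f=240/np.tan(np.radians(c["fov_y"]/2)); return f
def ray(c,u,v,z):
    f=K(c);T=np.array(c["world_from_camera"]);d=T[:3,:3]@np.array([(u-c["cx"])/f,-(v-c["cy"])/f,-1]);o=T[:3,3]
    return o+d*(z-o[2])/d[2]
def proj(c,p):
    T=np.linalg.inv(np.array(c["world_from_camera"]));q=T[:3,:3]@np.array(p)+T[:3,3];f=K(c)
    return np.array([c["cx"]+f*q[0]/-q[2],c["cy"]-f*q[1]/-q[2]])
def blob(m,n=1):
    k,l,s,ce=cv2.connectedComponentsWithStats(m.astype(np.uint8));o=np.argsort(-s[1:,4])[:n]+1
    return [(s[i],ce[i]) for i in o],l
E
python3 - <<'E'
from h import *; from workcell import camera
c=camera("top");im=c["img"];cv2.imwrite("pics/topz.png",cv2.resize(im[130:290,180:460,::-1],None,fx=2.8,fy=2.8,interpolation=cv2.INTER_CUBIC))
hsv=cv2.cvtColor(im,cv2.COLOR_RGB2HSV);H,S,V=[hsv[...,i].astype(int) for i in range(3)]
g=(H>35)&(H<75)&(S>45); b,l=blob(g);print("green",b)
i=l[int(b[0][1][1]),int(b[0][1][0])]; 
m=np.zeros_like(g,np.uint8); m[140:290,280:400]=g[140:290,280:400]
pts=cv2.findNonZero(m); r=cv2.minAreaRect(pts); print(r)
for p in cv2.boxPoints(r): print(p,ray(c,*p,0.012))
red=((H<6)|(H>174))&(S>150)
for s,ce in blob(red,4)[0]: print("red",s,ce,ray(c,*ce,0.12),ray(c,*ce,.085))
s=camera("scene");im=s["img"];cv2.imwrite("pics/scz.png",cv2.resize(im[170:330,220:420,::-1],None,fx=3.6,fy=3.6,interpolation=cv2.INTER_CUBIC))
hsv=cv2.cvtColor(im,cv2.COLOR_RGB2HSV);H,S,V=[hsv[...,i].astype(int) for i in range(3)]
red=((H<6)|(H>174))&(S>150)
for b,ce in blob(red,4)[0]: print("red sc",b,ce,ray(s,*ce,0.108))
E
```

```text
green [(array([ 289,  146,  101,  133, 6349], dtype=int32), array([328.9292802 , 223.70987557]))]
((339.50823974609375, 211.53756713867188), (129.3659210205078, 97.6976318359375), 87.1014175415039)
[287.45102 149.40756] [0.71947268 0.05410821 0.012     ]
[385.02365 144.46716] [ 0.74104363 -0.20408026  0.012     ]
[391.56546 273.66757] [ 0.39984077 -0.22420651  0.012     ]
[293.99283 278.60797] [0.38106939 0.02684228 0.012     ]
red [401  76  22  24 331] [411.19335347  87.39274924] [ 0.85436355 -0.24920369  0.12      ] [ 0.86946127 -0.25703895  0.085     ]
red [246  96  19  12 110] [256.56363636 103.12727273] [0.80153928 0.12713117 0.12      ] [0.81494888 0.13132257 0.085     ]
red [198  69  14  18 106] [206.37735849  77.85849057] [0.86085644 0.25100859 0.12      ] [0.87616165 0.25915877 0.085     ]
red [271 231  10  10  83] [275.68674699 235.38554217] [0.48123593 0.07009442 0.12      ] [0.4844095  0.07246307 0.085     ]
red sc [499   0  37  12 352] [518.70170455   4.60511364] [-2.91369718 -2.14563554  0.108     ]
red sc [244 374  14  23 173] [251.21965318 383.92485549] [0.94054713 0.34826843 0.108     ]
red sc [353 291  20  11 142] [362.30985915 296.57746479] [0.59759779 0.25668936 0.108     ]
red sc [353 236   7  17 113] [356. 244.] [0.48042677 0.06904945 0.108     ]
```

View pics/topz.png

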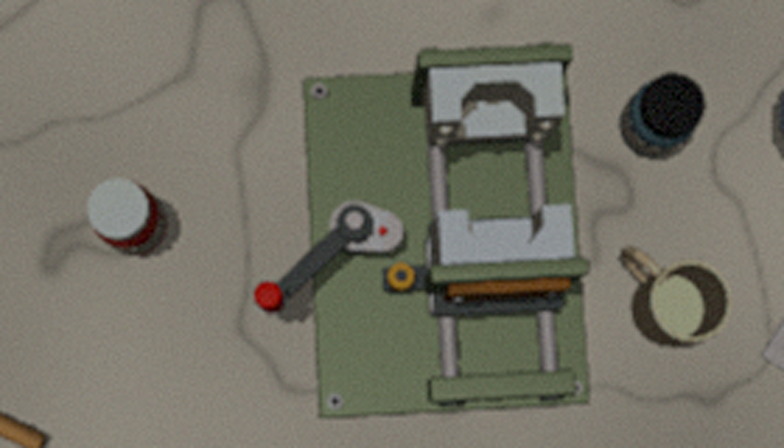

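View pics/scz.png

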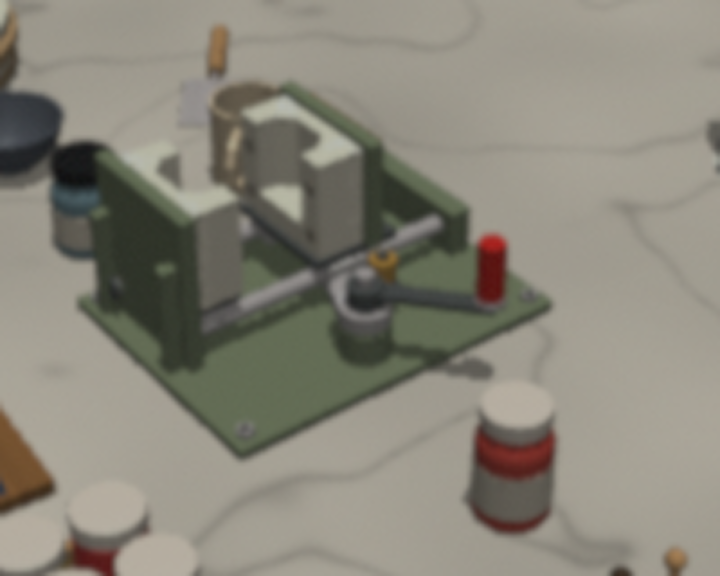

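The zooms show the plate corners at zoom pixels (304,78), (320,416) and (589,402), the knob top at (269,295) and the pivot top at (354,220). I'll fit the press frame from these.

```bash
python3 - <<'E'
from h import *; from workcell import camera,get_obs
c=camera("top")
Z=lambda x,y:( (x+.5)/2.8-.5+180,(y+.5)/2.8-.5+130)
TL,BL,BR=[ray(c,*Z(*p),.012) for p in[(304,78),(320,416),(589,402)]]
print(TL,BL,BR,np.linalg.norm(TL-BL),np.linalg.norm(BL-BR))
a1=np.arctan2(*(TL-BL)[[1,0]]);a2=np.arctan2(*(BL-BR)[[1,0]])-np.pi/2
print("yaw",np.degrees([a1,a2]))
a=(a1*320+a2*250)/570
def frame(a):
    X=np.array([np.cos(a),np.sin(a)]);Y=np.array([-X[1],X[0]])
    cen=(TL+BR)[:2]/2
    return X,Y,cen-0.04*Y
X,Y,o=frame(a)
print(np.degrees(a),o,"plate +-x; BL local",(BL[:2]-o)@X,(BL[:2]-o)@Y)
pv=o+.010*X+.124*Y
pm=ray(c,*Z(354,220),.09)[:2];km=ray(c,*Z(269,295),.135)[:2]
print("pivot pred",pv,"meas",pm,"knob",km, "dist",np.linalg.norm(km-pm),np.linalg.norm(km-pv))
k=km-pv;print("lever ang in press",np.degrees(np.arctan2(k@Y,k@X)))
for n,x,y,z in[("board L",447,290,.15),("board R",570,285,.15),("platenBL",428,282,.159),("platenBR",588,270,.159),("pivot",354,220,.09),("mughandle",628,255,.05),("mug",690,300,.085),("jar",122,208,.1)]:
    p=ray(c,*Z(x,y),z)[:2];print(n,p,((p-o)@X,(p-o)@Y))
E
```

```text
[0.69763804 0.05132814 0.012     ] [0.38198003 0.02694237 0.012     ] [ 0.40081645 -0.22023509  0.012     ] 0.31659855634767775 0.24789414733287038
yaw [4.41754011 4.35786159]
4.391365321876893 [ 0.55229    -0.12433605] plate +-x; BL local -0.15822678355709813 0.16387473562804916
pivot pred [5.52766113e-01 6.56140074e-05] meas [5.52290718e-01 4.06034956e-04] knob [0.48069481 0.06896023] dist 0.09912442939285636 0.09970326832869934
lever ang in press 131.89958321622854
board L [ 0.48732745 -0.07767006] (np.float64(-0.061198676899421094), np.float64(0.051503090685446555))
board R [ 0.49417323 -0.17894911] (np.float64(-0.06212780799218564), np.float64(-0.05000280413517262))
platenBL [ 0.49256456 -0.06143503] (np.float64(-0.05473384681371931), np.float64(0.06728945861000588))
platenBR [ 0.50594637 -0.19211802] (np.float64(-0.051397562741832485), np.float64(-0.064034510733939))
pivot [5.52290718e-01 4.06034956e-04] (np.float64(0.009552065672052183), np.float64(0.12437582202745372))
mughandle [ 0.533371   -0.24770265] (np.float64(-0.028309485519939653), np.float64(-0.12155582726736872))
mug [ 0.4906665  -0.29505294] (np.float64(-0.07451417367167372), np.float64(-0.16549728599807786))
jar [0.55558359 0.19988659] (np.float64(0.028109250518214866), np.float64(0.3230186342946497))
```

The fit holds: 317 × 248 mm against the true 320 × 250, and the pivot is off by less than 1 mm. The press origin is (0.552, -0.124) with yaw 4.4°. The lever is at about 132°, so the cam reads about 0.23. The board face is at press x = -0.062.

I'll use one tool orientation throughout: tool z along press -x (yaw 94.4°), fingers shut, pushing with their 22 mm side.

Emit:
play_rows([
  [[0,-5,0],[-0.025,0,-0.03],0],
  [[0,-10,0],[-0.05,0,-0.06],0],
  [[0,-15,0],[-0.08,0,-0.095],0],
  [[0,-20,0],[-0.11,0,-0.13],0],
  [[0,-24,0],[-0.14,0,-0.16],0],
], grip_force=40)

```text
time: 0.8
ee_pos: [0.2888, 0.331, 0.2049]
tcp_rot: [-90.0, 0.0, 94.6]
wrist_force: [0.5, 0.3, 0.2]
opening: 0.012
```

```bash
cat >> h.py <<'E'
from scipy.spatial.transform import Rotation as Ro
A=np.radians(4.39);PX=np.array([np.cos(A),np.sin(A)]);PY=np.array([-PX[1],PX[0]]);PO=np.array([0.5523,-0.1243])
def p2w(x,y,z): return np.r_[PO+x*PX+y*PY,z]
def st(*targets,yaw=94.4):
    from workcell import get_obs
    o=get_obs();e=o["ee_pos"];R=Ro.from_euler('xyz',o["tcp_rot"],degrees=True)
    l=e[:2]-PO;print("t",round(o["time"],2),"w",e.round(4),"press",(l@PX).round(4),(l@PY).round(4),"rot",o["tcp_rot"].round(1),"q",o["q"].round(1),"F",o["wrist_force"].round(1),"op",round(o["opening"],4))
    Rt=Ro.from_euler('xyz',[-90,0,yaw],degrees=True)
    print("turn",(R.inv()*Rt).as_rotvec(degrees=True).round(1))
    for t in targets: print(t,"shift",R.inv().apply(p2w(*t)-e).round(4))
E
python3 -c "
from h import *
st((-.113,.197,.2),(-.113,.197,.11))"
```

```text
t 0.8 w [0.2888 0.331  0.2049] press -0.2279 0.4741 rot [-90.    0.   94.6] q [ 48.9 -10.1  -4.4  95.6  -0.   44.3] F [0.5 0.3 0.2] op 0.012
turn [0.  0.2 0. ]
(-0.113, 0.197, 0.2) shift [-0.2776  0.0049 -0.1138]
(-0.113, 0.197, 0.11) shift [-0.2776  0.0949 -0.1137]
```

Emit:
play_rows([
  [[0,0,0],[-0.04,0,-0.016],0],
  [[0,0,0],[-0.08,0,-0.032],0],
  [[0,0,0],[-0.12,0,-0.048],0],
  [[0,0,0],[-0.16,0,-0.065],0],
  [[0,0,0],[-0.2,0,-0.082],0],
])

```text
time: 1.3
ee_pos: [0.3858, 0.1379, 0.2052]
tcp_rot: [-90.0, -0.0, 94.4]
wrist_force: [0.8, 0.9, -0.0]
opening: -0.0002
```

Emit:
play_rows([
  [[0,0,0],[-0.04,0.01,-0.016],0],
  [[0,0,0],[-0.077,0.03,-0.032],0],
  [[0,0,0],[-0.077,0.06,-0.032],0],
  [[0,0,0],[-0.077,0.095,-0.032],0],
  [[0,0,0],[-0.077,0.095,-0.032],0],
])

```text
time: 1.8
ee_pos: [0.4208, 0.0645, 0.106]
tcp_rot: [-89.6, 0.0, 94.4]
wrist_force: [-0.1, 0.3, -0.3]
opening: -0.0001
```

```bash
python3 -c "
from h import *
from workcell import camera
st((-.113,.198,.11))
for n,(a,b,e,f) in dict(top=(130,290,180,460),scene=(150,330,220,460)).items():
    c=camera(n);cv2.imwrite(f'pics/{n}1.png',cv2.resize(c['img'][a:b,e:f,::-1],None,fx=2.8,fy=2.8,interpolation=cv2.INTER_CUBIC))
"
```

```text
t 1.8 w [0.4208 0.0645 0.106 ] press -0.1166 0.1983 rot [-89.6   0.   94.4] q [  8.7 -12.5 -17.5  85.5   0.    4.4] F [-0.1  0.3 -0.3] op -0.0001
turn [-0.4 -0.  -0. ]
(-0.113, 0.198, 0.11) shift [-0.0003 -0.004  -0.0036]
```

View pics/scene1.png

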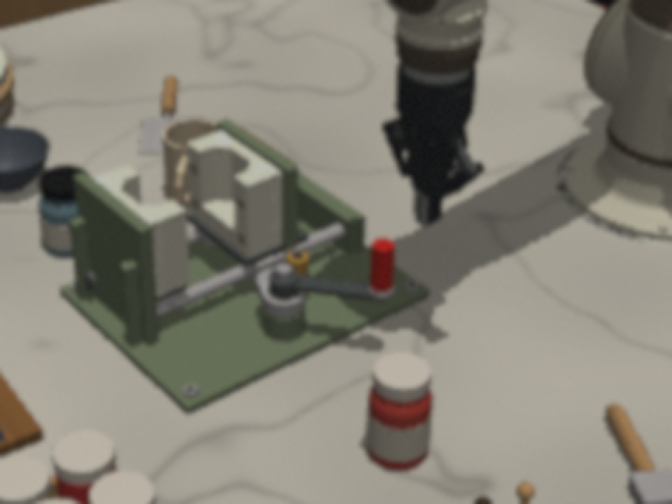

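View pics/top1.png

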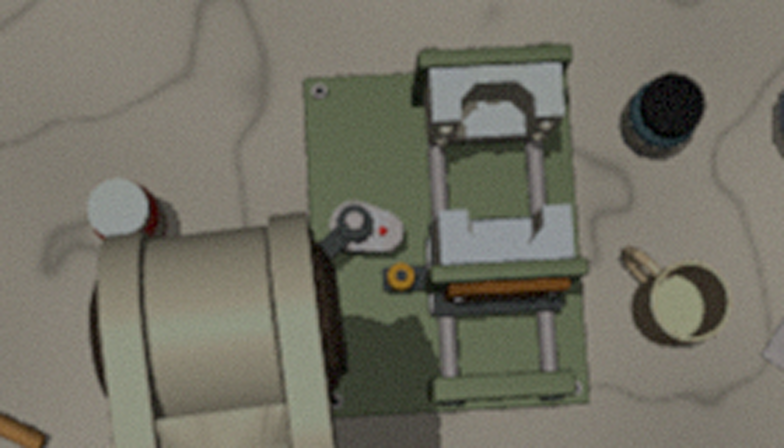

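Fingers are behind the knob at about 110 mm height, with everything clear. Now I sweep the lever forward.

Emit:
play_rows([
  [[0,0,0],[-0.004,0,-0.013],0],
  [[0,0,0],[-0.004,0,-0.028],0],
  [[0,0,0],[0.002,0,-0.04],0],
  [[0,0,0],[0.008,0,-0.05],0],
  [[0,0,0],[0.014,0,-0.06],0],
])

```text
time: 2.4
ee_pos: [0.4828, 0.0848, 0.1108]
tcp_rot: [-90.1, -0.0, 94.4]
wrist_force: [-0.6, 0.4, -0.2]
opening: -0.0
```

```bash
python3 -c "
from h import *
st((-.013,.225,.11))"
```

```text
t 2.4 w [0.4828 0.0848 0.1108] press -0.0533 0.2138 rot [-90.1  -0.   94.4] q [10.  -4.1 -9.5 84.6  0.   5.5] F [-0.6  0.4 -0.2] op -0.0
turn [0.1 0.  0. ]
(-0.013, 0.225, 0.11) shift [ 0.0111  0.0009 -0.0403]
```

```bash
python3 -c "
from h import *
from workcell import camera
c=camera('scene');cv2.imwrite(f'pics/s2.png',cv2.resize(c['img'][150:330,220:460,::-1],None,fx=2.8,fy=2.8,interpolation=cv2.INTER_CUBIC))
"
```

```text
(no output)
```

View pics/s2.png

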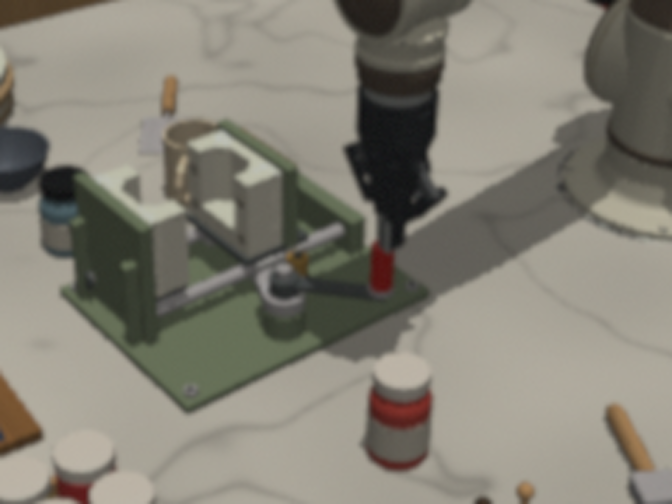

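```bash
cat >> h.py <<'E'
def knob(c,z=0.108):
    im=c["img"];hsv=cv2.cvtColor(im,cv2.COLOR_RGB2HSV);H,S,V=[hsv[...,i].astype(int) for i in range(3)]
    red=((H<6)|(H>174))&(S>150); red[:210]=0; red[282:]=0; red[:,:300]=0;red[:,460:]=0
    for s,ce in blob(red,2)[0]:
        p=ray(c,*ce,z);l=p[:2]-PO;x,y=l@PX,l@PY
        # bottom of the knob at z=.08
        q=ray(c,ce[0],s[1]+s[3]-1,.08)[:2]-PO
        print("red",s,ce.round(1),"press",x.round(4),y.round(4),"ang",np.degrees(np.arctan2(y-.124,x-.010)).round(1),"r",np.hypot(y-.124,x-.01).round(3),"bottom",(q@PX).round(3),(q@PY).round(3))
E
python3 -c "
from h import *
from workcell import camera
c=camera('scene');knob(c)
for p in [(-.057,.198),(-.03,.216)]:
  for z in (.08,.135): print(p,z,proj(c,p2w(*p,z)).round(1))
f=proj(c,p2w(-.0533,.2138,.111));print('tip',f,(f-[220,150])*2.8)
"
```

```text
red [353 239   7  15  88] [355.8 246.5] press -0.0487 0.2071 ang 125.3 r 0.102 bottom -0.055 0.202
(-0.057, 0.198) 0.08 [355.6 252. ]
(-0.057, 0.198) 0.135 [356.4 236. ]
(-0.03, 0.216) 0.08 [352.3 258.6]
(-0.03, 0.216) 0.135 [353.1 242.3]
tip [358.69621895 246.14788066] [388.34941306 269.21406585]
```

```bash
python3 -c "
from h import *
from workcell import camera
c=camera('scene');cv2.imwrite(f'pics/s3.png',cv2.resize(c['img'][190:270,310:400,::-1],None,fx=7,fy=7,interpolation=cv2.INTER_CUBIC))
c=camera('wrist');cv2.imwrite(f'pics/w3.png',c['img'][:,:,::-1])
for p in [(-.0533,.2138,.111)]:print(proj(c,p2w(*p)))
for p in [(-.057,.198,.135),(-.03,.216,.135)]:print(proj(c,p2w(*p)))
"
```

```text
[310.67700266 289.26076388]
[276.05714637 305.25601203]
[315.05669633 355.06883038]
```

View pics/s3.png

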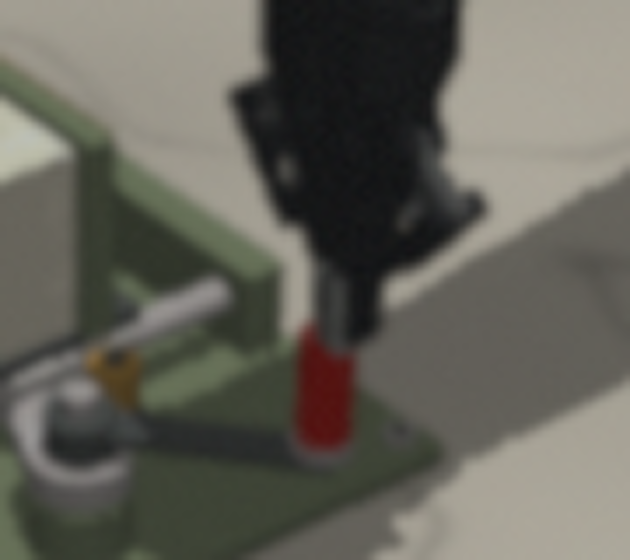

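View pics/w3.png

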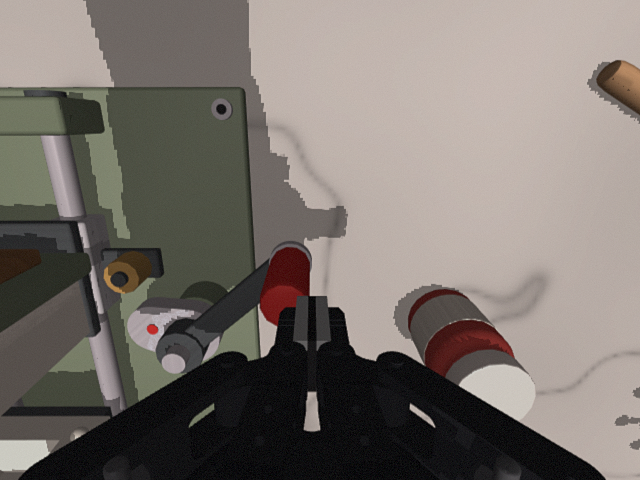

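```bash
python3 -c "
from h import *
from workcell import camera
def tri(a,b):
    A=[];B=[]
    for c,(u,v) in (a,b):
        o=np.array(c['world_from_camera'])[:3,3];d=ray(c,u,v,0)-o;d/=np.linalg.norm(d);M=np.eye(3)-np.outer(d,d);A.append(M);B.append(M@o)
    p=np.linalg.lstsq(np.vstack(A),np.hstack(B),rcond=None)[0];r=[np.linalg.norm(m@p-b) for m,b in zip(A,B)]
    l=p[:2]-PO;print('tri',(l@PX).round(4),(l@PY).round(4),p[2].round(4),'res',np.round(r,4))
s=camera('scene');w=camera('wrist');st()
tri((s,(310+345/7,190+350/7)),(w,(312,297)))
# knob top centre
tri((s,(310+325/7,190+326/7)),(w,(281,302)))
tri((s,(310+322/7,190+462/7)),(w,(292,252)))
tri((s,(310+80/7,190+390/7)),(w,(175,362)))
cv2.imwrite('pics/w4.png',cv2.resize(w['img'][220:420,120:420,::-1],None,fx=2.6,fy=2.6))
knob(w,.12)
"
```

```text
t 2.7 w [0.4815 0.0838 0.11  ] press -0.0546 0.2129 rot [-90.    0.   94.4] q [ 9.9 -4.2 -9.7 84.6 -0.   5.4] F [-0.6 -0.  -0.7] op -0.0002
turn [-0.  0. -0.]
tri -0.0573 0.2127 0.1286 res [0.0016 0.0016]
tri -0.0575 0.199 0.1328 res [0.0008 0.0008]
tri -0.058 0.2006 0.0668 res [0.0008 0.0008]
tri 0.009 0.1257 0.0888 res [0.0003 0.0003]
red [300 251  11  31 276] [304.3 267.8] press -0.0699 0.2102 ang 132.8 r 0.118 bottom -0.044 0.209
```

View pics/w4.png

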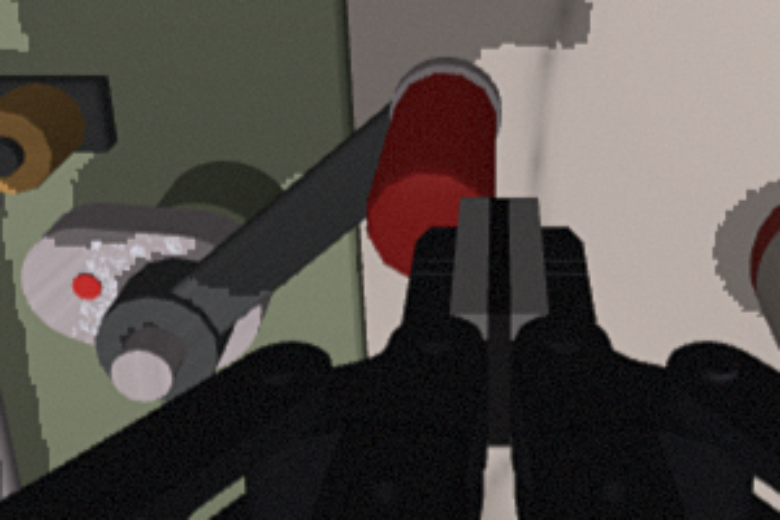

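```bash
python3 -c "
from h import *
from workcell import camera
s=camera('scene');w=camera('wrist')
for dx in(-.011,0,.011):
  for z in(.11,.12,.13,.14): print(dx,z,proj(w,p2w(-.0546+dx,.2129,z)).round(),proj(s,p2w(-.0546+dx,.2129,z)).round(1))
"
```

```text
-0.011 0.11 [310. 268.] [361.8 244.7]
-0.011 0.12 [310. 276.] [362.  241.8]
-0.011 0.13 [310. 285.] [362.2 238.8]
-0.011 0.14 [310. 295.] [362.3 235.8]
0 0.11 [310. 287.] [358.8 246.1]
0 0.12 [310. 296.] [359.  243.2]
0 0.13 [310. 306.] [359.1 240.2]
0 0.14 [310. 317.] [359.3 237.2]
0.011 0.11 [310. 306.] [355.8 247.5]
0.011 0.12 [310. 315.] [355.9 244.6]
0.011 0.13 [310. 326.] [356.1 241.6]
0.011 0.14 [310. 338.] [356.2 238.6]
```

The finger passed over the knob without touching it. Both views put the real fingertips about 25 mm above the reported TCP. I'll rise, back out, come down lower and redo the push.

Emit:
play_rows([
  [[0,0,0],[0.005,-0.03,0],0],
  [[0,0,0],[0.0,-0.04,0.02],0],
  [[0,0,0],[-0.01,-0.04,0.05],0],
  [[0,0,0],[-0.02,-0.01,0.06],0],
  [[0,0,0],[-0.02,0.02,0.06],0],
])

```text
time: 3.3
ee_pos: [0.4232, 0.0584, 0.0905]
tcp_rot: [-90.2, 0.0, 94.4]
wrist_force: [0.8, -0.0, -0.6]
opening: 0.0001
```

Emit:
play_rows([
  [[0,0,0],[0,0.008,0],0],
  [[0,0,0],[0,0.008,0],0],
  [[0,0,0],[0,0.008,0],0],
  [[0,0,0],[0,0.008,-0.005],0],
  [[0,0,0],[0,0.008,-0.01],0],
])

```text
time: 3.8
ee_pos: [0.4347, 0.0603, 0.0831]
tcp_rot: [-90.1, -0.0, 94.4]
wrist_force: [0.5, -0.1, -0.1]
opening: -0.0003
```

```bash
python3 -c "
from h import *
from workcell import camera
st((-.1,.194,.08))
s=camera('scene');w=camera('wrist');knob(s)
cv2.imwrite(f'pics/s5.png',cv2.resize(s['img'][190:270,310:400,::-1],None,fx=7,fy=7,interpolation=cv2.INTER_CUBIC))
cv2.imwrite('pics/w5.png',cv2.resize(w['img'][220:420,120:420,::-1],None,fx=2.6,fy=2.6))
"
```

```text
t 3.8 w [0.4347 0.0603 0.0831] press -0.1031 0.193 rot [-90.1  -0.   94.4] q [  7.9 -11.1 -18.8  82.2   0.    3.5] F [ 0.5 -0.1 -0.1] op -0.0003
turn [0.1 0.  0. ]
(-0.1, 0.194, 0.08) shift [ 0.001   0.0031 -0.0031]
red [353 236   8  17 115] [356.1 244. ] press -0.057 0.1984 ang 132.0 r 0.1 bottom -0.058 0.199
```

View pics/s5.png

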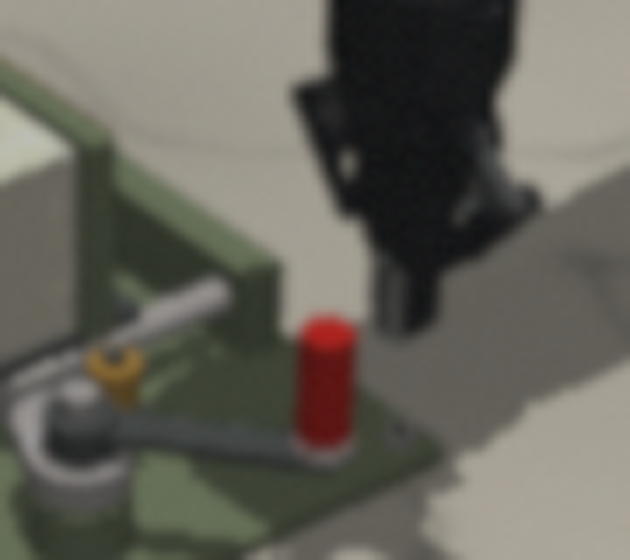

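View pics/w5.png

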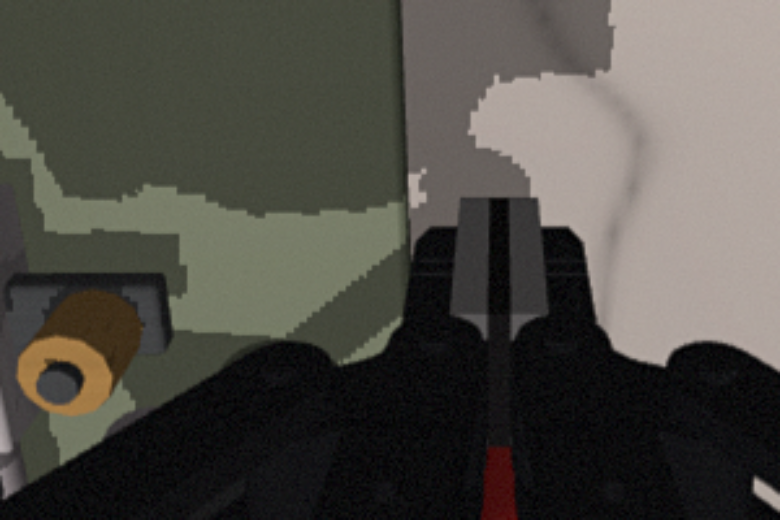

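Now the fingertip is behind the knob and clearly below its top. Pushing gently, then checking.

Emit:
play_rows([
  [[0,0,0],[0,0.003,-0.01],0],
  [[0,0,0],[0,0.003,-0.02],0],
  [[0,0,0],[0.003,0.003,-0.03],0],
  [[0,0,0],[0.009,0.003,-0.038],0],
  [[0,0,0],[0.013,0.003,-0.044],0],
])

```text
time: 4.4
ee_pos: [0.4766, 0.0771, 0.0786]
tcp_rot: [-89.9, -0.0, 94.4]
wrist_force: [-4.4, 3.0, 2.1]
opening: -0.0001
```

```bash
python3 -c "
from h import *
from workcell import camera
st((-.04,.219,.08))
s=camera('scene');knob(s)
cv2.imwrite(f'pics/s6.png',cv2.resize(s['img'][190:270,310:400,::-1],None,fx=7,fy=7,interpolation=cv2.INTER_CUBIC))
"
```

```text
t 4.4 w [0.4766 0.0771 0.0786] press -0.06 0.2066 rot [-89.9  -0.   94.4] q [  9.2  -4.7 -13.6  81.2   0.1   4.7] F [-4.4  3.   2.1] op -0.0001
turn [-0.1  0.   0. ]
(-0.04, 0.219, 0.08) shift [ 0.0124 -0.0015 -0.02  ]
red [350 240   9  18 127] [354.1 248.3] press -0.0394 0.2108 ang 119.6 r 0.1 bottom -0.039 0.213
```

View pics/s6.png

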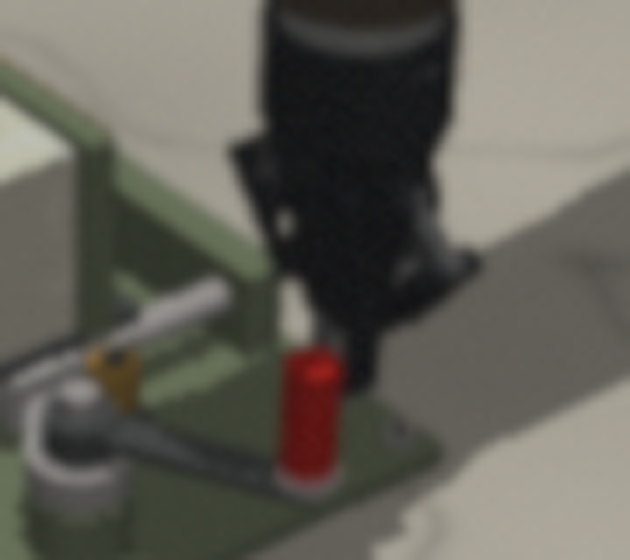

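It works: the lever is now at 119.6° with about 4 N. Continuing.

Emit:
play_rows([
  [[0,0,0],[0.007,0,-0.01],0],
  [[0,0,0],[0.012,0,-0.021],0],
  [[0,0,0],[0.016,0,-0.032],0],
  [[0,0,0],[0.018,0,-0.044],0],
  [[0,0,0],[0.019,0,-0.056],0],
])

```text
time: 4.95
ee_pos: [0.5318, 0.1002, 0.0789]
tcp_rot: [-90.0, -0.0, 94.4]
wrist_force: [-2.5, 0.1, -0.2]
opening: -0.0
```

```bash
python3 -c "
from h import *
from workcell import camera
st((0.01,.225,.08))
s=camera('scene');knob(s)
"
```

```text
t 4.95 w [0.5318 0.1002 0.0789] press -0.0032 0.2254 rot [-90.   -0.   94.4] q [10.7  3.2 -5.8 81.1  0.   6.2] F [-2.5  0.1 -0.2] op -0.0
turn [-0.  0.  0.]
(0.01, 0.225, 0.08) shift [-0.0005 -0.0011 -0.0132]
red [337 249   8  19 138] [340.5 257.8] press 0.0179 0.2222 ang 85.4 r 0.098 bottom 0.02 0.226
```

Emit:
play_rows([
  [[0,0,0],[0,0,-0.013],0],
  [[0,0,0],[-0.002,0,-0.026],0],
  [[0,0,0],[-0.007,0,-0.038],0],
  [[0,0,0],[-0.014,0,-0.05],0],
  [[0,0,0],[-0.023,0,-0.06],0],
])

```text
time: 5.5
ee_pos: [0.5933, 0.0812, 0.0789]
tcp_rot: [-90.0, -0.0, 94.4]
wrist_force: [-2.6, 1.1, -1.0]
opening: -0.0001
```

```bash
python3 -c "
from h import *
from workcell import camera
st((0.068,.191,.08))
s=camera('scene');knob(s)
"
```

```text
t 5.5 w [0.5933 0.0812 0.0789] press 0.0566 0.2018 rot [-90.   -0.   94.4] q [ 7.8 11.   2.8 81.8  0.   3.4] F [-2.6  1.1 -1. ] op -0.0001
turn [-0.  0.  0.]
(0.068, 0.191, 0.08) shift [-0.0108 -0.0011 -0.0114]
red [313 252   8  19 142] [316.5 261. ] press 0.0781 0.1948 ang 46.1 r 0.098 bottom 0.08 0.197
```

Emit:
play_rows([
  [[0,0,0],[-0.004,0,-0.004],0],
  [[0,0,0],[-0.008,0,-0.008],0],
  [[0,0,0],[-0.012,0,-0.012],0],
  [[0,0,0],[-0.013,0,-0.013],0],
  [[0,0,0],[-0.013,0,-0.013],0],
])

```text
time: 6.05
ee_pos: [0.6045, 0.0699, 0.0787]
tcp_rot: [-89.8, -0.1, 94.5]
wrist_force: [-10.5, 4.9, 1.0]
opening: -0.0003
```

```bash
python3 -c "
from h import *
from workcell import camera
st((0.03,.23,.08))
s=camera('scene');knob(s)
"
```

```text
t 6.05 w [0.6045 0.0699 0.0787] press 0.0669 0.1896 rot [-89.8  -0.1  94.5] q [ 6.5 12.6  4.6 82.3  0.1  2.1] F [-10.5   4.9   1. ] op -0.0003
turn [-0.2  0.1  0.1]
(0.03, 0.23, 0.08) shift [ 0.0404 -0.0011  0.0369]
red [307 251   8  19 140] [310.4 260.1] press 0.0886 0.1821 ang 36.4 r 0.098 bottom 0.09 0.184
```

The lever is at its forward stop (36.4°). Now I back off, rise and cross over to behind the palm board.

Emit:
play_rows([
  [[0,0,0],[0.005,0,0.015],0],
  [[0,0,0],[0.01,0,0.03],0],
  [[0,0,0],[0.01,-0.04,0.035],0],
  [[0,0,0],[0.01,-0.08,0.04],0],
  [[0,0,0],[0,-0.12,0.06],0],
])

```text
time: 6.6
ee_pos: [0.5469, 0.0651, 0.2002]
tcp_rot: [-90.0, 0.0, 94.5]
wrist_force: [0.9, 0.0, 0.7]
opening: -0.0
```

Emit:
play_rows([
  [[0,0,0],[-0.03,0,0.03],0],
  [[0,0,0],[-0.06,0,0.06],0],
  [[0,0,0],[-0.095,0,0.085],0],
  [[0,0,0],[-0.13,0,0.105],0],
  [[0,0,0],[-0.165,0,0.115],0],
])

```text
time: 7.1
ee_pos: [0.4436, -0.1101, 0.2001]
tcp_rot: [-90.1, 0.1, 94.4]
wrist_force: [0.8, -0.0, 0.8]
opening: 0.0
```

```bash
python3 -c "
from h import *
from workcell import camera
st((-.105,.0,.2),(-.105,.0,.1))
s=camera('scene');knob(s)
cv2.imwrite('pics/s7.png',cv2.resize(s['img'][150:330,220:460,::-1],None,fx=2.8,fy=2.8,interpolation=cv2.INTER_CUBIC))
"
```

```text
t 7.1 w [ 0.4436 -0.1101  0.2001] press -0.1073 0.0225 rot [-90.1   0.1  94.4] q [-13.9  -7.9  -3.1  94.7  -0.  -18.3] F [ 0.8 -0.   0.8] op 0.0
turn [ 0.1  0.  -0.1]
(-0.105, 0.0, 0.2) shift [-0.0225  0.0001 -0.0023]
(-0.105, 0.0, 0.1) shift [-0.0224  0.1001 -0.0021]
red [306 251   9  19 130] [310.1 259.8] press 0.0886 0.1803 ang 35.6 r 0.097 bottom 0.091 0.183
```

View pics/s7.png

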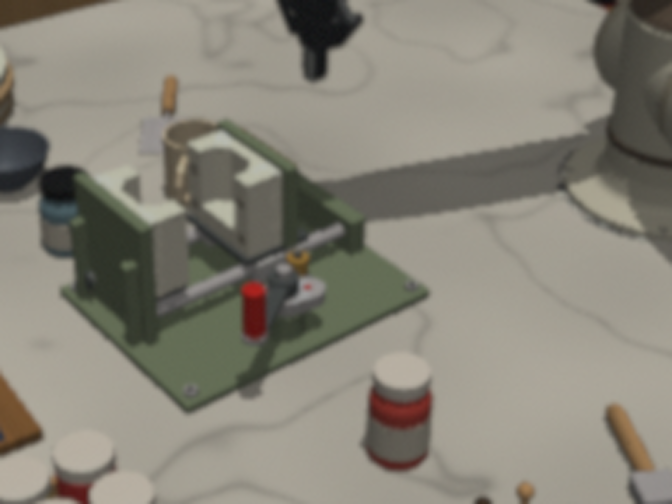

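The lever leans fully forward with the red dot turned away from the roller, and it has stayed put. The carriage hasn't moved. Descending behind the board.

Emit:
play_rows([
  [[0,0,0],[-0.022,0.01,0],0],
  [[0,0,0],[-0.022,0.045,0],0],
  [[0,0,0],[-0.022,0.08,0],0],
  [[0,0,0],[-0.022,0.1,0],0],
  [[0,0,0],[-0.022,0.1,0],0],
])

```text
time: 7.65
ee_pos: [0.445, -0.1304, 0.0966]
tcp_rot: [-89.8, -0.1, 94.4]
wrist_force: [0.4, 0.3, 0.5]
opening: -0.0004
```

```bash
python3 -c "
from h import *
from workcell import camera
st((-.062-.011,.0,.1))
s=camera('wrist')
cv2.imwrite('pics/w8.png',s['img'][:,:,::-1])
"
```

```text
t 7.65 w [ 0.445  -0.1304  0.0966] press -0.1074 0.0021 rot [-89.8  -0.1  94.4] q [-16.3  -7.4 -14.1  83.5  -0.  -20.7] F [0.4 0.3 0.5] op -0.0004
turn [-0.2  0.   0.1]
(-0.073, 0.0, 0.1) shift [-0.0021 -0.0035 -0.0344]
```

View pics/w8.png

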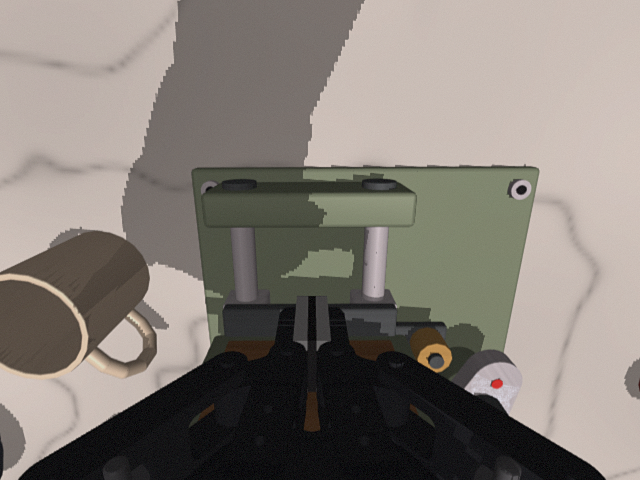

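The fingers are centred behind the orange board. Pushing it forward at about 0.1 m/s.

Emit:
play_rows([
  [[0,0,0],[-0.002,-0.002,-0.01],0],
  [[0,0,0],[-0.002,-0.002,-0.02],0],
  [[0,0,0],[-0.002,-0.002,-0.03],0],
  [[0,0,0],[-0.002,-0.002,-0.038],0],
  [[0,0,0],[-0.002,-0.002,-0.046],0],
])

```text
time: 8.2
ee_pos: [0.493, -0.129, 0.1014]
tcp_rot: [-90.0, 0.0, 94.4]
wrist_force: [-4.7, 0.1, 3.7]
opening: 0.0003
```

Emit:
play_rows([
  [[0,0,0],[0,0,-0.008],0],
  [[0,0,0],[0,0,-0.016],0],
  [[0,0,0],[0,0,-0.024],0],
  [[0,0,0],[0,0,-0.032],0],
  [[0,0,0],[0,0,-0.04],0],
])

```text
time: 8.7
ee_pos: [0.5328, -0.1257, 0.101]
tcp_rot: [-90.0, -0.0, 94.4]
wrist_force: [-5.9, -0.0, 4.6]
opening: 0.0
```

```bash
python3 -c "
from h import *
from workcell import camera
st((-.001,.0,.1))
s=camera('scene');knob(s)
cv2.imwrite('pics/s9.png',cv2.resize(s['img'][150:330,220:460,::-1],None,fx=2.8,fy=2.8,interpolation=cv2.INTER_CUBIC))
"
```

```text
t 8.7 w [ 0.5328 -0.1257  0.101 ] press -0.0196 0.0001 rot [-90.   -0.   94.4] q [-13.3   3.8  -2.7  83.5   0.  -17.7] F [-5.9 -0.   4.6] op 0.0
turn [-0.  0.  0.]
(-0.001, 0.0, 0.1) shift [-0.0001  0.001  -0.0186]
red [306 251   9  19 125] [310. 260.] press 0.0891 0.1807 ang 35.6 r 0.097 bottom 0.091 0.183
```

View pics/s9.png

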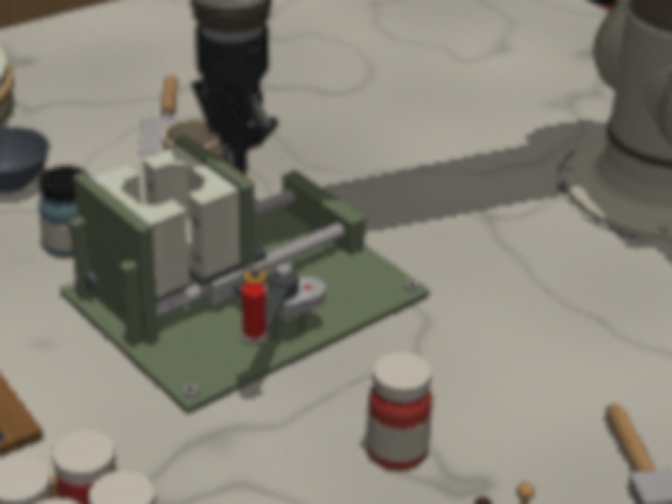

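The carriage is moving and roughly 18 mm of gap is left. I'll push slower to the stop.

Emit:
play_rows([
  [[0,0,0],[0,0,-0.004],0],
  [[0,0,0],[0,0,-0.008],0],
  [[0,0,0],[0,0,-0.012],0],
  [[0,0,0],[0,0,-0.015],0],
  [[0,0,0],[0,0,-0.018],0],
])

```text
time: 9.25
ee_pos: [0.5502, -0.1244, 0.1008]
tcp_rot: [-90.0, -0.0, 94.4]
wrist_force: [-4.2, 0.8, -0.3]
opening: 0.0
```

Emit:
play_rows([
  [[0,0,0],[0,0,-0.001],0],
  [[0,0,0],[0,0,-0.002],0],
  [[0,0,0],[0,0,-0.003],0],
  [[0,0,0],[0,0,-0.004],0],
  [[0,0,0],[0,0,-0.004],0],
])

```text
time: 9.75
ee_pos: [0.5509, -0.1244, 0.1007]
tcp_rot: [-89.6, -0.0, 94.4]
wrist_force: [-21.3, -0.1, 6.7]
opening: -0.0001
```

```bash
python3 -c "
from h import *
from workcell import camera
st((-.001,.0,.1))
s=camera('scene');knob(s)
cv2.imwrite('pics/s10.png',cv2.resize(s['img'][150:330,220:460,::-1],None,fx=2.8,fy=2.8,interpolation=cv2.INTER_CUBIC))
"
```

```text
t 9.75 w [ 0.5509 -0.1244  0.1007] press -0.0014 0.0001 rot [-89.6  -0.   94.4] q [-12.7   6.6   0.3  84.1  -0.1 -17. ] F [-21.3  -0.1   6.7] op -0.0001
turn [-0.4 -0.   0. ]
(-0.001, 0.0, 0.1) shift [-0.0001  0.0007 -0.0004]
red [307 251   8  19 127] [310.1 260.1] press 0.0892 0.1815 ang 36.0 r 0.098 bottom 0.091 0.183
```

View pics/s10.png

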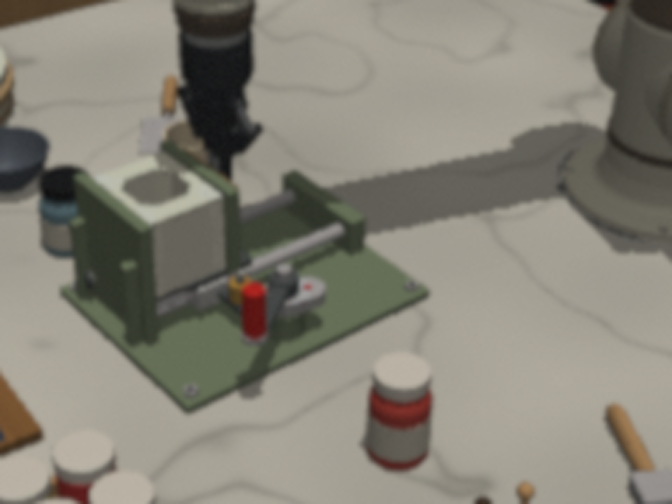

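The halves have met (20 N against the stop, and no gap visible). Backing off, rising, and crossing over to the front of the knob.

Emit:
play_rows([
  [[0,0,0],[0,0,0.012],0],
  [[0,0,0],[0,0,0.026],0],
  [[0,0,0],[0,-0.03,0.03],0],
  [[0,0,0],[0,-0.065,0.03],0],
  [[0,0,0],[0,-0.1,0.03],0],
])

```text
time: 10.3
ee_pos: [0.5244, -0.1266, 0.2025]
tcp_rot: [-90.1, 0.0, 94.4]
wrist_force: [0.8, -0.6, 0.3]
opening: 0.0001
```

Emit:
play_rows([
  [[0,0,0],[0.03,-0.015,-0.02],0],
  [[0,0,0],[0.06,-0.015,-0.05],0],
  [[0,0,0],[0.09,-0.015,-0.085],0],
  [[0,0,0],[0.12,-0.015,-0.12],0],
  [[0,0,0],[0.15,-0.015,-0.155],0],
])

```text
time: 10.8
ee_pos: [0.6689, 0.0365, 0.2166]
tcp_rot: [-90.2, -0.0, 94.4]
wrist_force: [0.7, -0.2, 0.1]
opening: 0.0004
```

```bash
python3 -c "
from h import *
from workcell import camera
st((.147,.178,.2),(.147,.178,.08))
s=camera('scene');knob(s)
"
```

```text
t 10.8 w [0.6689 0.0365 0.2166] press 0.1286 0.1514 rot [-90.2  -0.   94.4] q [ 3.1 23.  33.  99.8  0.  -1.3] F [ 0.7 -0.2  0.1] op 0.0004
turn [0.2 0.  0. ]
(0.147, 0.178, 0.2) shift [ 0.0266  0.0166 -0.0184]
(0.147, 0.178, 0.08) shift [ 0.0266  0.1366 -0.018 ]
red [307 251   8  19 131] [310.2 259.9] press 0.0885 0.1807 ang 35.8 r 0.097 bottom 0.091 0.183
```

Emit:
play_rows([
  [[0,0,0],[0.026,0.005,-0.018],0],
  [[0,0,0],[0.026,0.04,-0.018],0],
  [[0,0,0],[0.026,0.08,-0.018],0],
  [[0,0,0],[0.026,0.12,-0.018],0],
  [[0,0,0],[0.026,0.135,-0.018],0],
])

```text
time: 11.35
ee_pos: [0.6817, 0.0622, 0.0766]
tcp_rot: [-89.8, -0.0, 94.4]
wrist_force: [-0.6, -0.1, -0.1]
opening: 0.0001
```

```bash
python3 -c "
from h import *
from workcell import camera
st((.114,.178,.08))
s=camera('wrist')
cv2.imwrite('pics/w11.png',s['img'][:,:,::-1])
s=camera('scene');cv2.imwrite('pics/s11.png',cv2.resize(s['img'][150:330,220:460,::-1],None,fx=2.8,fy=2.8,interpolation=cv2.INTER_CUBIC))
"
```

```text
t 11.35 w [0.6817 0.0622 0.0766] press 0.1433 0.1761 rot [-89.8  -0.   94.4] q [ 5.2 23.4 17.9 84.8  0.   0.8] F [-0.6 -0.1 -0.1] op 0.0001
turn [-0.2  0.   0. ]
(0.114, 0.178, 0.08) shift [ 0.002  -0.0033  0.0293]
```

View pics/w11.png

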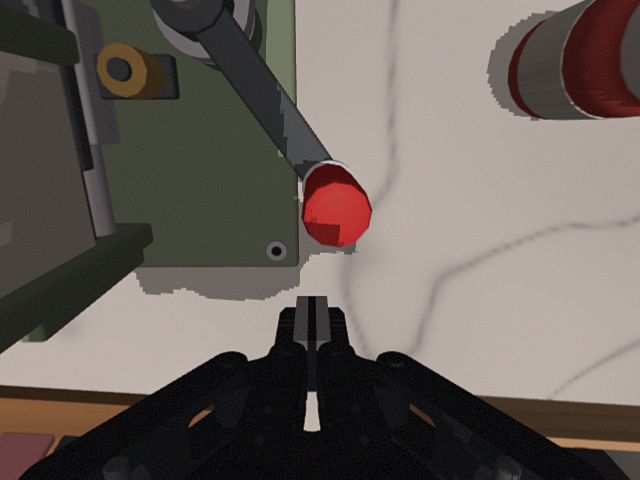

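View pics/s11.png

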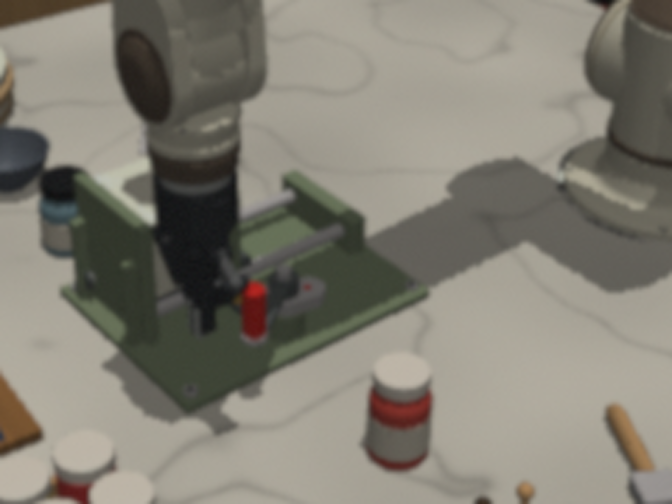

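The fingers are in front of the knob and clear of everything. Pushing the lever back.

Emit:
play_rows([
  [[0,0,0],[0,-0.002,0.012],0],
  [[0,0,0],[0.001,-0.002,0.024],0],
  [[0,0,0],[0.009,-0.002,0.035],0],
  [[0,0,0],[0.019,-0.002,0.046],0],
  [[0,0,0],[0.028,-0.002,0.057],0],
])

```text
time: 11.95
ee_pos: [0.6279, 0.0882, 0.087]
tcp_rot: [-90.6, -0.2, 94.5]
wrist_force: [11.3, 9.2, -2.1]
opening: 0.0002
```

```bash
python3 -c "
from h import *
from workcell import camera
st((.033,.224,.08))
s=camera('scene');knob(s)
"
```

```text
t 11.95 w [0.6279 0.0882 0.087 ] press 0.0916 0.2061 rot [-90.6  -0.2  94.5] q [ 7.9 15.1  8.6 82.9  0.2  3.5] F [11.3  9.2 -2.1] op 0.0002
turn [0.6 0.1 0.2]
(0.033, 0.224, 0.08) shift [0.0179 0.0065 0.0586]
red [318 253   8  18 107] [321.6 262.4] press 0.0709 0.2081 ang 54.1 r 0.104 bottom 0.069 0.206
```

```bash
python3 -c "
from h import *
from workcell import camera
s=camera('wrist')
cv2.imwrite('pics/w12.png',s['img'][:,:,::-1])
s=camera('scene');cv2.imwrite('pics/s12.png',cv2.resize(s['img'][190:310,260:420,::-1],None,fx=4.5,fy=4.5,interpolation=cv2.INTER_CUBIC));st();knob(s)
"
```

```text
t 12.1 w [0.6259 0.0869 0.0869] press 0.0895 0.2049 rot [-90.4  -0.   94.5] q [ 7.9 15.1  8.6 83.1  0.   3.4] F [1.7 1.6 1. ] op 0.0003
turn [0.4 0.1 0. ]
red [319 253   8  18 117] [322.9 262.1] press 0.0673 0.2088 ang 55.9 r 0.102 bottom 0.066 0.208
```

View pics/w12.png

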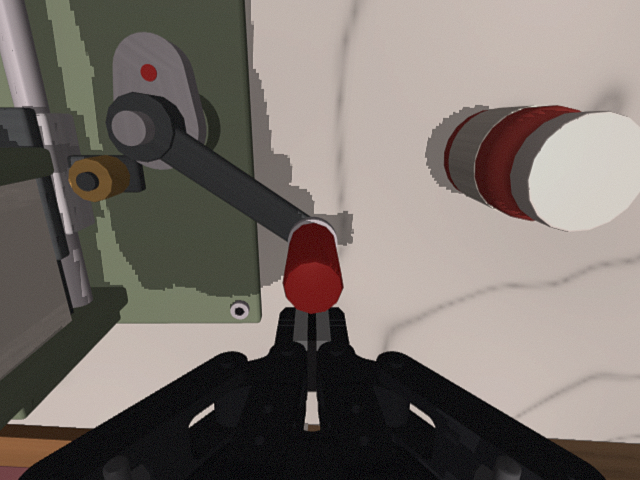

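View pics/s12.png

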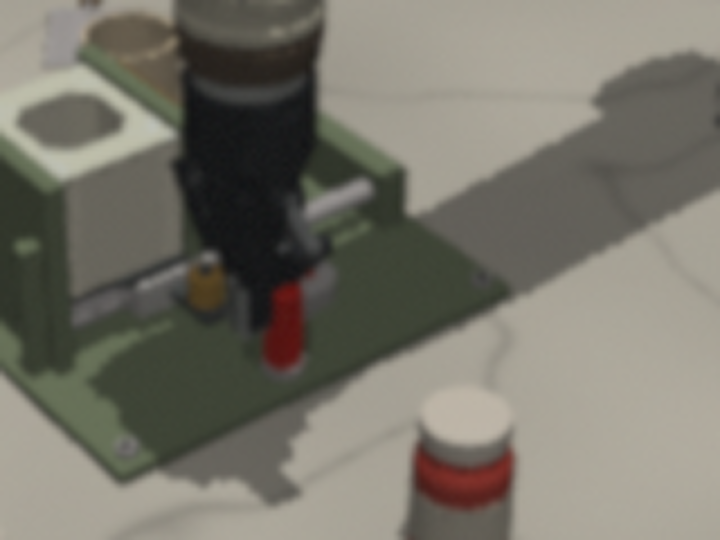

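The force dropped back to about 2 N and contact is clean. Continuing.

Emit:
play_rows([
  [[0,0,0],[0.005,0.003,0.01],0],
  [[0,0,0],[0.011,0.005,0.02],0],
  [[0,0,0],[0.015,0.005,0.03],0],
  [[0,0,0],[0.018,0.005,0.041],0],
  [[0,0,0],[0.02,0.005,0.053],0],
])

```text
time: 12.6
ee_pos: [0.5699, 0.1018, 0.0792]
tcp_rot: [-90.1, -0.0, 94.4]
wrist_force: [2.7, 1.9, 2.5]
opening: -0.0001
```

```bash
python3 -c "
from h import *
from workcell import camera
st((.003,.224,.08))
s=camera('scene');knob(s)
"
```

```text
t 12.6 w [0.5699 0.1018 0.0792] press 0.0348 0.2241 rot [-90.1  -0.   94.4] q [10.1  8.1 -0.4 81.4  0.   5.7] F [2.7 1.9 2.5] op -0.0001
turn [0.1 0.  0. ]
(0.003, 0.224, 0.08) shift [-0.0001 -0.0008  0.0318]
red [339 251   8  16  91] [343.  259.2] press 0.0165 0.231 ang 86.5 r 0.107 bottom 0.012 0.227
```

Emit:
play_rows([
  [[0,0,0],[0.001,0,0.012],0],
  [[0,0,0],[0.001,0,0.024],0],
  [[0,0,0],[-0.001,0,0.036],0],
  [[0,0,0],[-0.005,0,0.047],0],
  [[0,0,0],[-0.01,0,0.057],0],
])

```text
time: 13.15
ee_pos: [0.5132, 0.087, 0.0784]
tcp_rot: [-90.0, -0.0, 94.4]
wrist_force: [1.3, 1.2, 1.8]
opening: 0.0001
```

```bash
python3 -c "
from h import *
from workcell import camera
st((-.049,.189,.08))
s=camera('scene');knob(s)
s=camera('wrist')
cv2.imwrite('pics/w13.png',s['img'][:,:,::-1])
"
```

```text
t 13.15 w [0.5132 0.087  0.0784] press -0.0228 0.2137 rot [-90.   -0.   94.4] q [ 9.6  0.3 -8.8 80.9  0.   5.2] F [1.3 1.2 1.8] op 0.0001
turn [0. 0. 0.]
(-0.049, 0.189, 0.08) shift [-0.0247 -0.0016  0.0262]
red [352 243   7  14  59] [355.9 250.1] press -0.0378 0.2203 ang 116.4 r 0.108 bottom -0.046 0.213
```

View pics/w13.png

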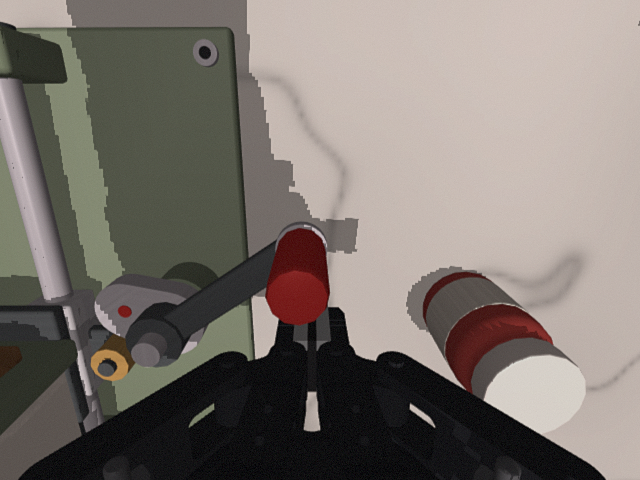

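Emit:
play_rows([
  [[0,0,0],[-0.006,0,0.008],0],
  [[0,0,0],[-0.013,0,0.015],0],
  [[0,0,0],[-0.019,0,0.021],0],
  [[0,0,0],[-0.025,0,0.027],0],
  [[0,0,0],[-0.027,0,0.029],0],
])

```text
time: 13.75
ee_pos: [0.4881, 0.0583, 0.0781]
tcp_rot: [-90.2, -0.1, 94.4]
wrist_force: [15.9, 11.0, -6.8]
opening: 0.0
```

```bash
python3 -c "
from h import *
from workcell import camera
st((-.055,.184,.08))
s=camera('scene');knob(s)
s=camera('wrist')
cv2.imwrite('pics/w14.png',s['img'][:,:,::-1])
"
```

```text
t 13.75 w [0.4881 0.0583 0.0781] press -0.0501 0.187 rot [-90.2  -0.1  94.4] q [  6.7  -3.8 -12.8  80.8   0.1   2.3] F [15.9 11.  -6.8] op 0.0
turn [ 0.2 -0.   0.1]
(-0.055, 0.184, 0.08) shift [-0.003  -0.0019  0.0049]
red [353 235   7  14  54] [357.1 242.4] press -0.0643 0.1941 ang 136.7 r 0.102 bottom -0.073 0.186
```

View pics/w14.png

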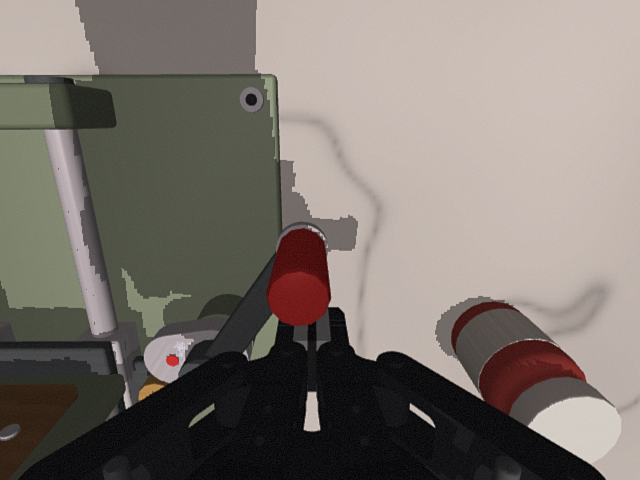

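The force has risen to 19 N, as expected at the stop. A brief hold with a hair more push, then I back off and check with a clear view.

Emit:
play_rows([
  [[0,0,0],[-0.001,0,0.001],0],
  [[0,0,0],[-0.001,0,0.001],0],
  [[0,0,0],[0,0,0],0],
  [[0,0,0],[0.002,0,-0.012],0],
  [[0,0,0],[0.004,0,-0.026],0],
])

```text
time: 14.35
ee_pos: [0.5126, 0.0638, 0.0781]
tcp_rot: [-90.0, 0.0, 94.4]
wrist_force: [0.3, -0.2, -0.0]
opening: 0.0001
```

Emit:
play_rows([
  [[0,0,0],[0.01,-0.01,-0.015],0],
  [[0,0,0],[0.02,-0.05,-0.02],0],
  [[0,0,0],[0.03,-0.09,-0.02],0],
  [[0,0,0],[0.06,-0.12,-0.01],0],
  [[0,0,0],[0.1,-0.13,0],0],
])

```text
time: 14.85
ee_pos: [0.5057, 0.1637, 0.2113]
tcp_rot: [-90.2, -0.0, 94.3]
wrist_force: [0.4, 0.4, 0.4]
opening: 0.0001
```

Emit:
play_rows([
  [[0,0,0],[0.04,0,0.02],0],
  [[0,0,0],[0.08,0,0.04],0],
  [[0,0,0],[0.12,0,0.06],0],
  [[0,0,0],[0.15,0,0.08],0],
  [[0,0,0],[0.15,0,0.08],0],
])

```text
time: 15.35
ee_pos: [0.4114, 0.3097, 0.2078]
tcp_rot: [-89.9, 0.0, 94.6]
wrist_force: [0.3, 0.7, -1.1]
opening: 0.0
```

```bash
python3 -c "
from h import *
from workcell import camera
st()
s=camera('scene');knob(s)
cv2.imwrite('pics/s15.png',cv2.resize(s['img'][150:330,220:460,::-1],None,fx=2.8,fy=2.8,interpolation=cv2.INTER_CUBIC))
c=camera('top');knob(c,.12)
cv2.imwrite('pics/t15.png',cv2.resize(c['img'][130:290,180:460,::-1],None,fx=2.8,fy=2.8,interpolation=cv2.INTER_CUBIC))
cv2.imwrite('pics/t15f.png',c['img'][:,:,::-1])
"
```

```text
t 15.35 w [0.4114 0.3097 0.2078] press -0.1073 0.4435 rot [-89.9   0.   94.6] q [37.   0.3  5.5 95.3  0.  32.3] F [ 0.3  0.7 -1.1] op 0.0
turn [-0.1  0.2 -0. ]
red [353 231   7  17 100] [356.2 239.1] press -0.0728 0.1803 ang 145.8 r 0.1 bottom -0.074 0.18
red [316 210   2   1   2] [316.5 210. ] press -0.0004 0.1002 ang -113.5 r 0.026 bottom 0.005 0.099
```

View pics/s15.png

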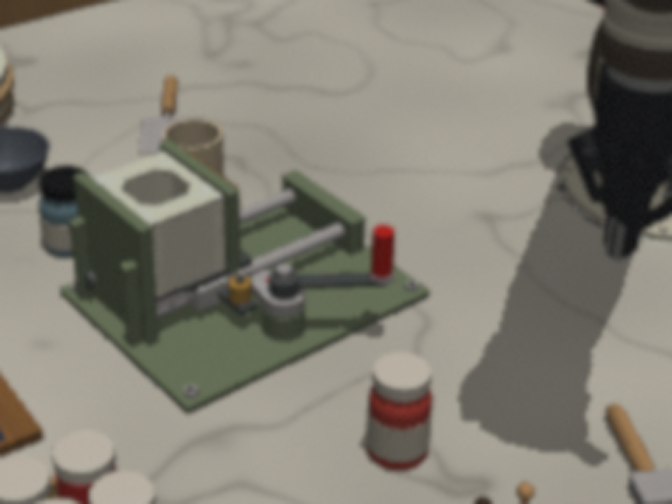

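View pics/t15.png

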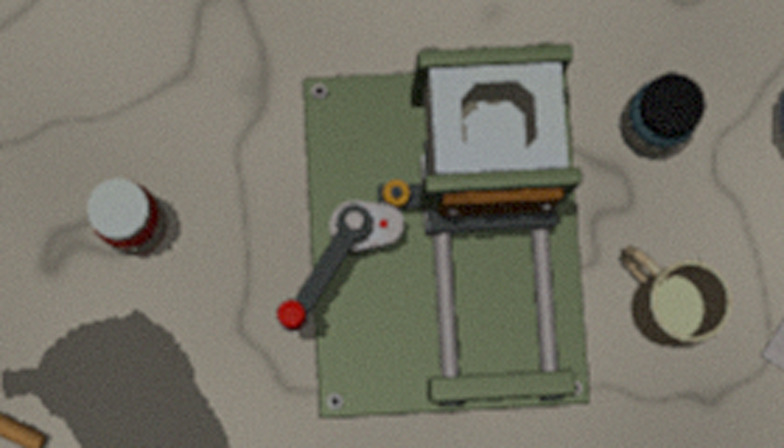

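The lever is at 145.8° (locked), the halves are closed with no seam gap, and the cam nose sits behind the roller. The mug and jars haven't moved. Handing in.

```bash
python3 -c "
from h import *
from workcell import job_done
st();print(job_done())"
```

```text
t 15.45 w [0.4132 0.3075 0.2078] press -0.1056 0.4412 rot [-90.    0.   94.5] q [36.7  0.3  5.5 95.3 -0.  32.2] F [ 0.3 -0.3 -0.2] op 0.0001
turn [-0.   0.1 -0. ]
the job is handed in; nothing more can be done
None
```

I closed and locked the mould using only the shut fingers, and handed the job in at 15.5 s of the 67 s allowed. One moment early on may have broken the "taken between the fingers" rule for the knob; see below.

- **Lever forward:** I pushed it to its stop, measured at 36°, while the carriage was still back.
- **Carriage home:** I pushed it at roughly 0.1 m/s, slower over the last 18 mm, until the force rose to about 21 N against the stop.
- **Lever back:** I pushed it until the force rose to about 19 N at the stop, then drew the arm clear.

**Last checks:**
- The lever measured 145.8° in the press frame; locked is 145°.
- No gap showed between the halves in the scene or top view, and the cam's nose was behind the roller.
- In the close-up views the mug and jars were where they started. I saved a full top view but did not compare the other bystanders in it.
- The robot was touching nothing.

**Disagreements:**
- **First push missed:** The fingers passed over the knob without moving it. The camera views put the real fingertips 20 to 25 mm above the reported tool position. I backed off, came in about 30 mm lower and redid the push.
- **Possible rule breach:** During that pass, going by the reported pose, the grasp point ran along the edge of the forbidden zone around the knob and may have entered it briefly. The fingers were shut and nothing was held, but I can't rule out that it counts.
- **Force peaks:** Setting the lever moving backward briefly took about 15 N, more than the 2–4 N expected. It settled at once. All forces I read stayed below the limits.

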